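# Release the latched function key on the wax injector console

## Task

One of the four identical black keys on the stainless wax injector console has been left latched down, a few millimetres lower than the rest and without their springy give. With the fingertips, tap all four keys lightly, one after another along the row from the gauge end to the red stop button end, to find it; then press that one key fully home and let go, so that it springs up level with the others. Tap so lightly that no other key latches and the latched one stays latched until you have tried all four, pick nothing up, leave the mould blocks, jar and spatula where they are, and finish clear of the console.

Things in the scene. Friction and masses are not known exactly. Their poses are not given: they have to be found in the camera images.
- console: fixed stainless wax injector console, 200 mm (x) by 330 mm (y) by 60 mm high, turned by up to 0.35 rad; origin = centre of its underside on the bench, x away from the robot, y along the key row, z up. The row lies at x = -40 mm, keys at y = +66, +22, -22, -66 mm, each in a frame 44 x 34 mm, 67 mm high. Behind it a black rubber mat, 62 mm high.
- gauge (a point): centre of the white dial of the round pressure gauge (52 mm across, 73 mm above the bench), in line with the keys at the console's +y end: the tapping starts at this end
- stop (a point): top of the red mushroom stop button (36 mm across, 88 mm above the bench, rigid), in line with the keys at the console's -y end, 65 mm from the last key
- key_a: one of four identical black push-push keys, 36 mm (console x) by 26 mm (y); origin = centre of its top face. Top above the bench: 78 mm up, 74 mm latched, 70.5 mm pressed home. Its place in the row and its state vary. An up key starts to move at 2.8 N, then takes 0.7 N per mm (a 4 N tap sinks it 2 mm); pushed more than about 6 mm down it would latch when let go.
- key_b: one of the four identical keys, as key_a (origin = centre of the top face; place in the row and state vary). Exactly one of the four is latched at the start: it stands 4 mm lower and does not move under less than 5.6 N. Pressed home (7.5 mm below the up height, about 8 N) and let go, it springs up to 78 mm; pressed home once more it would latch again.
- key_c: one of the four identical keys, as key_a (origin = centre of the top face; place in the row and state vary)
- key_d: one of the four identical keys, as key_a (origin = centre of the top face; place in the row and state vary)
- mould_deck: bystander: loose green silicone mould block 50 x 75 x 30 mm lying on the console's rubber mat behind the keys (top 92 mm high); origin = centre of its underside
- mould_bench: bystander: loose green silicone mould block 50 x 75 x 30 mm on the bench beyond the gauge end of the console; origin = centre of its underside
- jar: bystander: loose white jar, 60 mm across, 85 mm high, on the bench beyond the stop button end of the console; origin = centre of its underside
- spatula: bystander: loose spatula 180 mm long lying on the bench beyond the stop button end, towards the robot; origin on its length, at the bench

How it is judged:
On the way, in this order (a step that is already met when the one before it is completed fails the run):
1. the first key, counted from the gauge end, is tapped by the fingers (((y of key_a in the frame of console between 0.044 and 0.088 m and contact force between the fingers and key_a above 0.3 N) or (y of key_b in the frame of console between 0.044 and 0.088 m and contact force between the fingers and key_b above 0.3 N) or (y of key_c in the frame of console between 0.044 and 0.088 m and contact force between the fingers and key_c above 0.3 N) or (y of key_d in the frame of console between 0.044 and 0.088 m and contact force between the fingers and key_d above 0.3 N))), for 0.02 s.
2. the second key, counted from the gauge end, is tapped by the fingers (((y of key_a in the frame of console between 0 and 0.044 m and contact force between the fingers and key_a above 0.3 N) or (y of key_b in the frame of console between 0 and 0.044 m and contact force between the fingers and key_b above 0.3 N) or (y of key_c in the frame of console between 0 and 0.044 m and contact force between the fingers and key_c above 0.3 N) or (y of key_d in the frame of console between 0 and 0.044 m and contact force between the fingers and key_d above 0.3 N))), for 0.02 s.
3. the third key, counted from the gauge end, is tapped by the fingers (((y of key_a in the frame of console between -0.044 and 0 m and contact force between the fingers and key_a above 0.3 N) or (y of key_b in the frame of console between -0.044 and 0 m and contact force between the fingers and key_b above 0.3 N) or (y of key_c in the frame of console between -0.044 and 0 m and contact force between the fingers and key_c above 0.3 N) or (y of key_d in the frame of console between -0.044 and 0 m and contact force between the fingers and key_d above 0.3 N))), for 0.02 s.
4. the fourth key, counted from the gauge end, is tapped by the fingers (((y of key_a in the frame of console between -0.088 and -0.044 m and contact force between the fingers and key_a above 0.3 N) or (y of key_b in the frame of console between -0.088 and -0.044 m and contact force between the fingers and key_b above 0.3 N) or (y of key_c in the frame of console between -0.088 and -0.044 m and contact force between the fingers and key_c above 0.3 N) or (y of key_d in the frame of console between -0.088 and -0.044 m and contact force between the fingers and key_d above 0.3 N))), for 0.02 s.
5. then the latched key is released, so that all four stand up (within 1.5 mm of their full height) (z of each of key_a, key_b, key_c, key_d in the frame of console above 0.0765 m), for 0.2 s.
At the end, for the whole second after the job is handed in: All four keys stand up, each top within 1.5 mm of its full height of 78 mm above the bench; the mould blocks, jar and spatula lie still within 10 mm of where they began (all of step 5 and distance of each of mould_deck, mould_bench, jar, spatula from where it was at the start of the episode below 0.01 m and linear speed of each of mould_deck, mould_bench, jar, spatula below 0.02 m/s); the robot touches nothing.
It fails at once if a key that stood up is pressed more than 5.5 mm down, about to latch, while another is still latched ((z of key_a in the frame of console below 0.0725 m and z of any of key_b, key_c, key_d in the frame of console below 0.0755 m) or (z of key_b in the frame of console below 0.0725 m and z of any of key_a, key_c, key_d in the frame of console below 0.0755 m) or (z of key_c in the frame of console below 0.0725 m and z of any of key_a, key_b, key_d in the frame of console below 0.0755 m) or (z of key_d in the frame of console below 0.0725 m and z of any of key_a, key_b, key_c in the frame of console below 0.0755 m)).
It fails at once if a mould block, the jar or the spatula is moved more than 10 mm (distance of any of mould_deck, mould_bench, jar, spatula from where it was at the start of the episode above 0.01 m).
It also fails if it takes over 51 s, if anything falls off the work surface, if the arm or the gripper's body presses on something with over 40 N, if the wrist force passes 120 N, or if a joint passes its speed limit or range.

## Robot

A 6-joint arm with a two-finger parallel gripper is mounted at the origin on the work surface. World frame = base frame: x ahead of the robot, y to its left, z up, the work surface at z = 0. Lengths are in m, angles in rad, forces in N, time in s.
With the tool pointing down it reaches from about 0.35 to 0.85 m from the base axis. Payload 8.1 kg.
Tool frame: the origin (TCP) lies at the very end of the fingers, on their centre line; the grasp point (between the pads) lies 19 mm behind it; z points along the fingers, y is the direction in which the jaws open and shut (so a half turn about z gives the same grasp; the last joint's range is limited). The gripper opens to 93 mm and grips with 3 to 60 N. Pads are 15 mm wide; open, the fingers measure 128 mm over their backs; the gripper's body (75 mm by 188 mm) begins 65 mm behind the grasp point.
Start: joints at [1.034, 0.13, 1.488, -0, 1.523, -0.085], TCP at [0.262, 0.54, 0.219] pointing down, gripper open.
Joint ranges: [-2.96, 2.96], [-0.89, 2.26], [0.02, 2.5], [-1.34, 4.48], [0, 2.73], [-2.66, 2.66]. Speed limits (rad/s): [2.39, 2.39, 2.79, 3.14, 3.14, 3.14].

## Interface

Orientations are given as a rotation vector (axis times angle).
In Python, from plant import robot gives the robot as it stands.
- The arm moves only by the shell command python3 -m inch 'ROWS' [FORCE]. ROWS is JSON, a list that holds one entry, the list of rows, each a list of 7 numbers: the shift along the tool's x, y, z in cm, then the turn, a rotation vector about the tool's x, y, z in degrees, then the gripper command: -1 is fully open, 1 is shut, values between are in proportion. A call has 1 to 5 rows; each row shifts and turns the commanded pose from where the row before left it, along the tool's axes as they then stand; what a row does not reach is not made up. A row lasts 1/10 s, in which the tool goes at most 50 mm and 8.59 degrees, less where a joint would pass 70% of its speed; a pose out of reach is approached as far as the arm can. A call with a gripper value outside its range is refused whole. The fingers move at their own pace and stop on an object; FORCE is the grip in N (left out, the last holds). Time passes only in rows, so rows that do not move let the fingers close. It gives the time, the measured TCP pose, the force and the opening at its end, in the units of the state.
- robot.read_state(): the state, without advancing time (a new reading comes with each control period).
- robot.read_camera(name): name is "scene" or "top"; returns a dict with "image" (420x560x3 uint8, blue, green, red), "K" (3x3 intrinsics, pixels), "distortion" ([k1, k2, p1, p2, k3] as OpenCV has them; the pictures are not rectified), "R" (3x3) and "t" (3): a world point X has camera coordinates R X + t. Camera axes: x right, y down, z forward; pixel columns grow to the right and rows downward; lengths in m; the calibration is good to about 2 mm. A picture is of the moment at which its call begins. There is no depth.
- robot.close_job(): hands the job in, once; it reports no verdict.
The state is a dict: "t": time; "q": joint angles; "dq": joint speeds; "joint_torque": joint torques, N m; "tool_pos": TCP position; "orientation": TCP orientation; "force": force on the tool from outside, world axes, zero at the start; "wrist_torque": the same for the moment, N m; "opening": finger opening in m.
Only numpy, scipy, OpenCV 4.12 (cv2) and the standard library are available. Lean on these libraries where they do the work, as an engineer would, in place of code of your own. Each camera call takes 0.05 s, during which the arm holds its last target. There are 200 camera calls.

## Working session

There is one attempt and no reset: what is moved stays moved. The work goes in short steps, Python scripts to look and compute and a shell command to move; the robot and the scene stay as the last step left them, time stands still between calls to the robot, and variables do not carry over. Pictures are saved under pics/ and viewed, about 8 in all and at most 12, crops included, and the job is handed in when it is done.

```bash
mkdir -p pics; ls
python3 - <<'E'
from plant import robot
import cv2,json,numpy as np
s=robot.read_state();print(s)
for n in("scene","top"):
    c=robot.read_camera(n);cv2.imwrite(f"pics/{n}0.png",c["image"]);print(n,c["K"],c["distortion"],c["R"],c["t"])
    np.savez(f"pics/{n}0.npz",**{k:np.array(v) for k,v in c.items()})
E
```

```text
pics
{'t': 0.0, 'q': array([ 1.03357080e+00,  1.31167267e-01,  1.48923006e+00, -3.26128176e-05,
        1.52299285e+00, -8.53860425e-02]), 'dq': array([-0.0007897 , -0.00098289,  0.00054488,  0.00015347, -0.00109185,
       -0.00029734]), 'joint_torque': array([ 1.02874754e-03, -5.59854555e+01, -4.91751981e+01,  7.68903131e-02,
        3.52412753e-02, -1.67445733e-04]), 'tool_pos': array([0.26167435, 0.53932221, 0.21761083]), 'orientation': array([-7.03606550e-01, -3.06125311e+00,  2.70305423e-03]), 'force': array([ 0.44672453,  0.59766773, -0.21049597]), 'wrist_torque': array([-0.00359873, -0.02218669, -0.02541891]), 'opening': 0.09280036813263198}
scene [[451.25550264   0.         278.96598474]
 [  0.         451.25550264 208.45671128]
 [  0.           0.           1.        ]] [-0.05060086  0.          0.          0.          0.        ] [[-0.8578281   0.5137821   0.01260576]
 [ 0.41084344  0.70028167 -0.58379213]
 [-0.30876953 -0.4956143  -0.8118053 ]] [ 0.45777518 -0.21910416  1.21294557]
top [[408.07236611   0.         284.56938151]
 [  0.         408.07236611 209.35861832]
 [  0.           0.           1.        ]] [0.01159472 0.         0.         0.         0.        ] [[-0.00718267 -0.9999684   0.00340666]
 [-0.99300879  0.0067312  -0.11784839]
 [ 0.11782174 -0.00422931 -0.99302576]] [0.06392044 0.57951656 0.79450668]
```

View pics/top0.png

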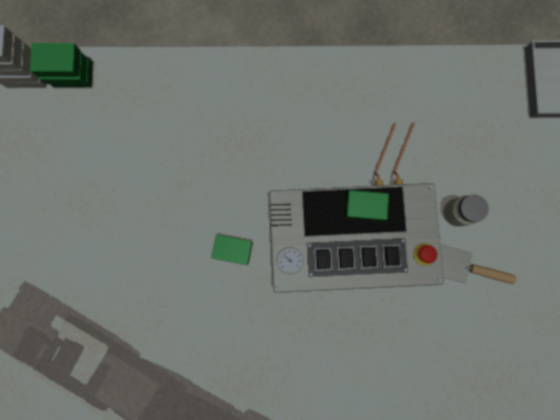

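View pics/scene0.png

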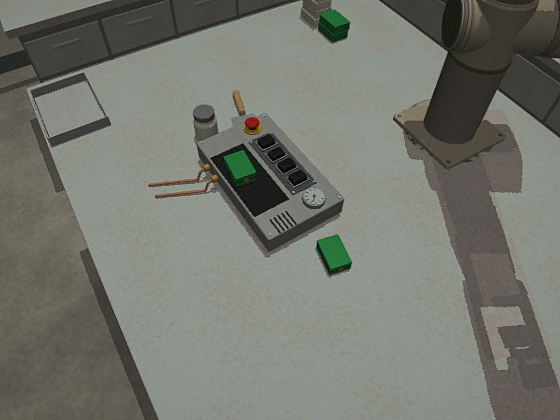

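Top view: the gauge is at (289,260), the keys at about (324..392, 257) and stop at (427,254). The green block is on the mat at (368,205), the jar at (470,208) and the spatula to the right of the console. I'll now measure by ray casting.

```bash
cat > h.py <<'E'
import cv2,numpy as np
from scipy.spatial.transform import Rotation as Ro
def cast(c,px,z):
    p=cv2.undistortPoints(np.array(px,float).reshape(-1,1,2),c["K"],c["distortion"]).reshape(-1,2)
    d=np.c_[p,np.ones(len(p))]@c["R"]; o=-c["R"].T@c["t"]
    return o+d*((z-o[2])/d[:,2])[:,None]
def blobs(m,lo,hi):
    n,_,st,ce=cv2.connectedComponentsWithStats(m.astype(np.uint8))
    return [(ce[i],st[i]) for i in range(1,n) if lo<st[i,4]<hi]
E
python3 - <<'E'
from h import *
for n,roi in(("top",(305,235,412,280)),("scene",(240,125,320,195))):
    c=dict(np.load(f"pics/{n}0.npz"));im=c["image"].astype(int);b,g,r=im[...,0],im[...,1],im[...,2]
    h=im.max(2)
    for ce,s in blobs((r>120)&(g<60)&(b<60),30,900): print(n,"red",ce,s,cast(c,ce,.083))
    m=np.zeros(h.shape,bool);x0,y0,x1,y1=roi
    m[y0:y1,x0:x1]=h[y0:y1,x0:x1]<45
    for ce,s in blobs(m,30,900): print(n,"key",ce,s,cast(c,ce,.077))
    cr=cv2.resize(c["image"][y0-20:y1+20,x0-40:x1+40],None,fx=4,fy=4,interpolation=cv2.INTER_CUBIC)
    cv2.imwrite(f"pics/crop_{n}.png",cr)
print(Ro.from_rotvec([-7.036e-01,-3.06125,2.7e-3]).as_matrix())
E
```

```text
top key [391.75502008 255.48594378] [385 247  15  18 249] [[ 0.48525915 -0.14289457  0.077     ]]
top key [345.72033898 257.49152542] [339 249  14  18 236] [[ 0.48205661 -0.05537997  0.077     ]]
top key [368.5 256.5] [362 248  14  18 234] [[ 0.48363597 -0.09868151  0.077     ]]
top key [322.77253219 258.60515021] [316 250  14  19 233] [[ 0.480257   -0.01177181  0.077     ]]
scene red [251.68627451 121.70588235] [245 117  14  10 102] [[ 0.48870539 -0.20640695  0.083     ]]
scene key [265.97206704 141.4301676 ] [257 134  18  16 179] [[ 0.48895308 -0.13638023  0.077     ]]
scene key [258.84204276 179.87173397] [240 144  45  51 842] [[ 0.56122347 -0.04251229  0.077     ]]
scene key [275.65605096 153.49044586] [267 147  19  14 157] [[ 0.48884622 -0.09161448  0.077     ]]
scene key [286.57068063 164.84816754] [278 157  20  16 191] [[ 0.48521728 -0.04910938  0.077     ]]
scene key [297.21717172 177.23737374] [288 170  19  16 198] [[ 0.48382615 -0.00600438  0.077     ]]
[[-8.99647687e-01  4.36615662e-01 -8.95850212e-04]
 [ 4.36616563e-01  8.99646347e-01 -1.55808099e-03]
 [ 1.25665808e-04 -1.79286700e-03 -9.99998385e-01]]
```

View pics/crop_top.png

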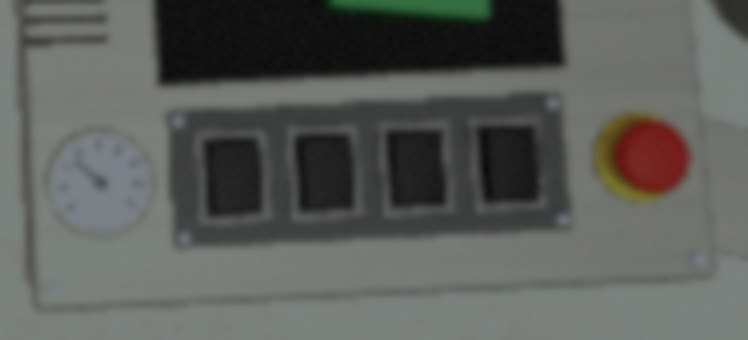

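Both views agree to within a few mm: console yaw about 0.038 rad, with key 1 at (.482,-.008) and key 4 at (.487,-.140). I'll shut the gripper, turn 61.9° so that tool y lies along console x, then move over key 1.

```bash
python3 -m inch '[[[0,0,0,0,0,7.74,1],[0,0,0,0,0,7.74,1],[0,0,0,0,0,7.74,1],[0,0,0,0,0,7.74,1]]]' 10
python3 -m inch '[[[0,0,0,0,0,7.74,1],[0,0,0,0,0,7.74,1],[0,0,0,0,0,7.74,1],[0,0,0,0,0,7.74,1],[0,0,0,0,0,0,1]]]'
python3 -m inch '[[[-4.6,1.66,0,0,0,0,1],[-4.6,1.66,0,0,0,0,1],[-4.6,1.66,0,0,0,0,1],[-4.6,1.66,0,0,0,0,1],[-4.6,1.66,0,0,0,0,1]]]'
```

```text
t: 0.5
tool_pos: [0.2617, 0.5395, 0.218]
orientation: [-1.503, -2.759, 0.002]
force: [-0.6, 0.6, -0.3]
opening: 0.0653
t: 1.0
tool_pos: [0.2618, 0.5395, 0.2181]
orientation: [2.181, 2.261, -0.001]
force: [-1.1, -1.0, -1.0]
opening: 0.0251
t: 1.5
tool_pos: [0.3538, 0.3113, 0.2184]
orientation: [2.172, 2.269, -0.0]
force: [1.1, -0.3, -0.1]
opening: 0.0006
```

```bash
python3 -m inch '[[[-4.6,1.66,0,0,0,0,1],[-4.6,1.66,0,0,0,0,1],[-4.6,1.66,0,0,0,0,1],[-4.6,1.66,0,0,0,0,1],[-4.6,1.66,0,0,0,0,1]]]'
python3 -m inch '[[[-4.6,1.66,2,0,0,0,1],[-4.6,1.66,2,0,0,0,1],[0,0,2,0,0,0,1],[0,0,0,0,0,0,1],[0,0,0,0,0,0,1]]]'
```

```text
t: 2.0
tool_pos: [0.4457, 0.0846, 0.2187]
orientation: [2.173, 2.269, 0.001]
force: [0.4, 0.9, 0.2]
opening: 0.0006
t: 2.5
tool_pos: [0.4796, 0.001, 0.1607]
orientation: [-2.175, -2.265, 0.001]
force: [-0.1, 0.0, 0.8]
opening: 0.0002
```

```bash
python3 -m inch '[[[-0.9,0.2,2,0,0,0,1],[0,0,2,0,0,0,1],[0,0,1.6,0,0,0,1],[0,0,0,0,0,0,1]]]'
python3 - <<'E'
from plant import robot
import cv2
a=robot.read_camera("top")["image"][200:300,240:460];b=robot.read_camera("scene")["image"][90:225,190:360]
a=cv2.resize(a,(660,300),interpolation=3);b=cv2.resize(b,(378,300),interpolation=3)
import numpy as np
cv2.imwrite("pics/p4.png",cv2.vconcat([cv2.resize(a,(660,300)),cv2.copyMakeBorder(b,0,0,0,282,0)]))
E
```

```text
t: 2.9
tool_pos: [0.4814, -0.0069, 0.1039]
orientation: [-2.173, -2.266, 0.002]
force: [-0.8, -0.1, 0.4]
opening: 0.0007
```

View pics/p4.png

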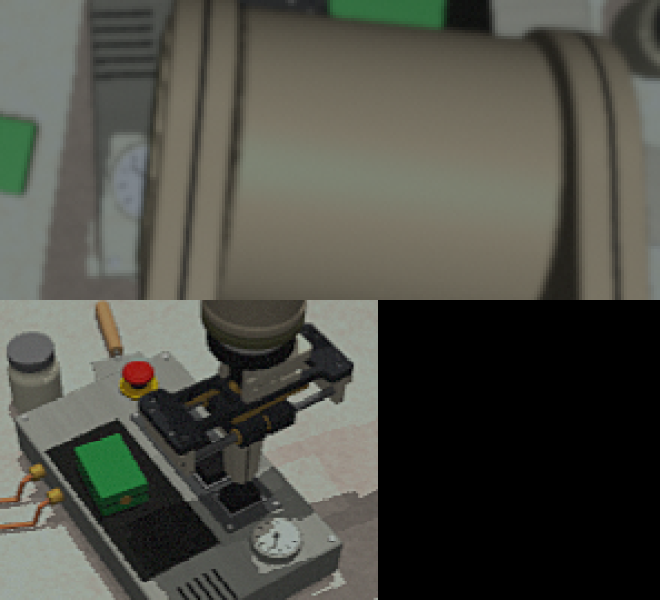

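The scene crop shows the fingertips directly over key 1, next to the gauge. I'll lower gently.

```bash
python3 -m inch '[[[-0.1,0,1.2,0,0,0,1],[0,0,1,0,0,0,1],[0,0,0.1,0,0,0,1],[0,0,0,0,0,0,1]]]'
python3 -m inch '[[[0,0,0.1,0,0,0,1],[0,0,0,0,0,0,1]]]'
python3 -m inch '[[[0,0,0.1,0,0,0,1],[0,0,0,0,0,0,1]]]'
python3 -m inch '[[[0,0,0.1,0,0,0,1],[0,0,0,0,0,0,1]]]'
```

```text
t: 3.4
tool_pos: [0.482, -0.0091, 0.0812]
orientation: [-2.178, -2.263, 0.001]
force: [0.2, -0.4, -0.6]
opening: 0.0004
t: 3.6
tool_pos: [0.4827, -0.0093, 0.081]
orientation: [2.178, 2.263, 0.0]
force: [-0.5, -0.2, -0.5]
opening: 0.0004
t: 3.8
tool_pos: [0.4826, -0.0092, 0.0798]
orientation: [2.178, 2.263, 0.0]
force: [0.1, -0.2, 0.3]
opening: 0.0002
t: 4.0
tool_pos: [0.4825, -0.0092, 0.0787]
orientation: [-2.178, -2.264, 0.0]
force: [0.8, 0.7, 1.1]
opening: 0.0007
```

```bash
python3 -m inch '[[[0,0,0.1,0,0,0,1],[0,0,0,0,0,0,1],[0,0,0,0,0,0,1]]]'
python3 -m inch '[[[0,0,0.1,0,0,0,1],[0,0,0,0,0,0,1],[0,0,0,0,0,0,1]]]'
```

```text
t: 4.3
tool_pos: [0.4826, -0.0092, 0.078]
orientation: [2.178, 2.264, 0.0]
force: [-0.7, 0.2, 2.0]
opening: 0.0005
t: 4.6
tool_pos: [0.4826, -0.0092, 0.0769]
orientation: [2.178, 2.263, 0.0]
force: [-1.0, 0.3, 3.5]
opening: 0.0004
```

```bash
python3 -m inch '[[[0,0,0.1,0,0,0,1],[0,0,0,0,0,0,1],[0,0,0,0,0,0,1]]]'
python3 -m inch '[[[0,0,-1.2,0,0,0,1],[-2.2,0,0,0,0,0,1],[-2.2,0,0,0,0,0,1],[0,0,0.8,0,0,0,1],[0,0,0,0,0,0,1]]]'
```

```text
t: 4.9
tool_pos: [0.4826, -0.0093, 0.0759]
orientation: [2.178, 2.263, 0.0]
force: [-1.8, 0.5, 3.9]
opening: 0.0006
t: 5.4
tool_pos: [0.4834, -0.0531, 0.0788]
orientation: [-2.179, -2.261, 0.001]
force: [-0.9, -0.8, 0.0]
opening: 0.0006
```

Key 1 is up and springy: first contact at 78 mm, and it sank 2 mm at about 4 N. Key 2 next.

```bash
python3 -m inch '[[[0,0,0.1,0,0,0,1],[0,0,0,0,0,0,1],[0,0,0,0,0,0,1]]]'
python3 -m inch '[[[0,0,0.1,0,0,0,1],[0,0,0,0,0,0,1],[0,0,0,0,0,0,1]]]'
python3 -m inch '[[[0,0,0.1,0,0,0,1],[0,0,0,0,0,0,1],[0,0,0,0,0,0,1]]]'
```

```text
t: 5.7
tool_pos: [0.4842, -0.0526, 0.0788]
orientation: [-2.178, -2.264, -0.0]
force: [0.4, -0.5, 0.5]
opening: 0.0001
t: 6.0
tool_pos: [0.4844, -0.0528, 0.0781]
orientation: [2.178, 2.264, 0.001]
force: [-0.6, 2.3, 3.5]
opening: 0.0002
t: 6.3
tool_pos: [0.4845, -0.0531, 0.077]
orientation: [2.178, 2.263, 0.001]
force: [-0.7, 3.3, 3.4]
opening: 0.0005
```

```bash
python3 -m inch '[[[0,0,0.1,0,0,0,1],[0,0,0,0,0,0,1],[0,0,0,0,0,0,1]]]'
python3 -m inch '[[[0,0,-1.2,0,0,0,1],[-2.2,0,0,0,0,0,1],[-2.2,0,0,0,0,0,1],[0,0,0.8,0,0,0,1],[0,0,0,0,0,0,1]]]'
python3 -m inch '[[[0,0,0,0,0,0,1],[0,0,0.1,0,0,0,1],[0,0,0,0,0,0,1],[0,0,0,0,0,0,1]]]'
python3 -m inch '[[[0,0,0.1,0,0,0,1],[0,0,0,0,0,0,1],[0,0,0,0,0,0,1]]]'
```

```text
t: 6.6
tool_pos: [0.4845, -0.0531, 0.0759]
orientation: [2.178, 2.263, 0.001]
force: [0.8, 3.7, 4.4]
opening: 0.0005
t: 7.1
tool_pos: [0.4848, -0.0972, 0.0787]
orientation: [-2.179, -2.261, 0.002]
force: [-0.6, 0.6, -0.2]
opening: 0.0004
t: 7.5
tool_pos: [0.486, -0.0968, 0.0789]
orientation: [2.178, 2.264, 0.0]
force: [0.5, -0.4, 1.1]
opening: 0.0008
t: 7.8
tool_pos: [0.4858, -0.0971, 0.0777]
orientation: [-2.178, -2.263, 0.0]
force: [-0.3, 0.5, -1.4]
opening: 0.0008
```

Key 2 is up too. Key 3 gives no contact yet at 77.7 mm, so I'll continue gently.

```bash
python3 -m inch '[[[0,0,0.1,0,0,0,1],[0,0,0,0,0,0,1],[0,0,0,0,0,0,1]]]'
python3 -m inch '[[[0,0,0.1,0,0,0,1],[0,0,0,0,0,0,1],[0,0,0,0,0,0,1]]]'
python3 -m inch '[[[0,0,0.1,0,0,0,1],[0,0,0,0,0,0,1],[0,0,0,0,0,0,1]]]'
```

```text
t: 8.1
tool_pos: [0.4859, -0.0972, 0.0767]
orientation: [-2.179, -2.263, 0.0]
force: [0.3, -0.0, 0.3]
opening: 0.0005
t: 8.4
tool_pos: [0.4858, -0.0971, 0.0757]
orientation: [-2.178, -2.263, 0.0]
force: [-0.9, 0.1, -0.1]
opening: 0.0001
t: 8.7
tool_pos: [0.4859, -0.0971, 0.0747]
orientation: [-2.178, -2.263, 0.0]
force: [-0.4, -0.3, -0.3]
opening: 0.0006
```

Key 3 looks like the latched one. I'll approach in 0.4 mm steps for a light touch.

```bash
python3 -m inch '[[[0,0,0.04,0,0,0,1],[0,0,0,0,0,0,1],[0,0,0,0,0,0,1]]]'
python3 -m inch '[[[0,0,0.04,0,0,0,1],[0,0,0,0,0,0,1],[0,0,0,0,0,0,1]]]'
```

```text
t: 9.0
tool_pos: [0.486, -0.0972, 0.0745]
orientation: [2.179, 2.263, 0.0]
force: [-0.1, -0.2, 0.6]
opening: 0.0003
t: 9.3
tool_pos: [0.486, -0.0972, 0.0743]
orientation: [2.178, 2.264, 0.0]
force: [-2.4, 0.9, 5.2]
opening: 0.0005
```

That is a firm contact of about 5 N at 74.3 mm with no give, so key 3 is the latched one. Back off and tap key 4.

```bash
python3 -m inch '[[[0,0,-1.5,0,0,0,1],[-2.2,0,0,0,0,0,1],[-2.2,0,0,0,0,0,1],[0,0,0.7,0,0,0,1],[0,0,0,0,0,0,1]]]'
python3 -m inch '[[[0,0,0.1,0,0,0,1],[0,0,0,0,0,0,1],[0,0,0,0,0,0,1]]]'
python3 -m inch '[[[0,0,0.1,0,0,0,1],[0,0,0,0,0,0,1],[0,0,0,0,0,0,1]]]'
```

```text
t: 9.8
tool_pos: [0.4867, -0.1408, 0.0805]
orientation: [-2.178, -2.261, 0.001]
force: [-0.0, 0.9, -0.3]
opening: 0.0007
t: 10.1
tool_pos: [0.4876, -0.1405, 0.081]
orientation: [-2.178, -2.264, -0.0]
force: [1.0, -0.1, 0.0]
opening: 0.0004
t: 10.4
tool_pos: [0.4876, -0.141, 0.08]
orientation: [2.178, 2.264, 0.0]
force: [0.1, 0.0, -0.1]
opening: 0.0005
```

```bash
python3 -m inch '[[[0,0,0.1,0,0,0,1],[0,0,0.1,0,0,0,1],[0,0,0,0,0,0,1],[0,0,0,0,0,0,1]]]'
python3 -m inch '[[[0,0,0.1,0,0,0,1],[0,0,0,0,0,0,1],[0,0,0,0,0,0,1]]]'
python3 -m inch '[[[0,0,0.1,0,0,0,1],[0,0,0,0,0,0,1],[0,0,0,0,0,0,1]]]'
```

```text
t: 10.8
tool_pos: [0.4877, -0.1412, 0.0782]
orientation: [2.179, 2.263, 0.0]
force: [-0.7, 0.6, 3.1]
opening: 0.0004
t: 11.1
tool_pos: [0.4877, -0.1411, 0.0771]
orientation: [2.178, 2.263, 0.0]
force: [-2.3, 0.1, 3.6]
opening: 0.0006
t: 11.4
tool_pos: [0.4877, -0.1411, 0.076]
orientation: [2.178, 2.263, 0.0]
force: [-0.7, -0.0, 4.0]
opening: 0.0008
```

Key 4 is up and springy. Back to key 3 to press it home.

```bash
python3 -m inch '[[[0,0,-1.4,0,0,0,1],[2.2,0,0,0,0,0,1],[2.2,0,0,0,0,0,1],[0,0,1.1,0,0,0,1],[0,0,0,0,0,0,1]]]'
python3 -m inch '[[[0,0,0.2,0,0,0,1],[0,0,0.2,0,0,0,1],[0,0,0,0,0,0,1],[0,0,0,0,0,0,1]]]'
python3 -m inch '[[[0,0,0.15,0,0,0,1],[0,0,0,0,0,0,1],[0,0,0,0,0,0,1]]]'
```

```text
t: 11.9
tool_pos: [0.4849, -0.0968, 0.0778]
orientation: [-2.176, -2.264, 0.002]
force: [-0.9, 0.3, 0.7]
opening: 0.0004
t: 12.3
tool_pos: [0.4859, -0.0975, 0.075]
orientation: [-2.179, -2.263, 0.0]
force: [-1.3, 0.6, 0.2]
opening: 0.0006
t: 12.6
tool_pos: [0.4862, -0.0975, 0.0741]
orientation: [2.178, 2.263, -0.0]
force: [-2.2, -0.8, 6.0]
opening: 0.0004
```

```bash
python3 -m inch '[[[0,0,0.15,0,0,0,1],[0,0,0.1,0,0,0,1],[0,0,0,0,0,0,1],[0,0,0,0,0,0,1]]]'
python3 -m inch '[[[0,0,0.1,0,0,0,1],[0,0,0,0,0,0,1],[0,0,0,0,0,0,1]]]'
```

```text
t: 13.0
tool_pos: [0.4862, -0.0975, 0.0718]
orientation: [2.178, 2.263, -0.0]
force: [-3.7, 0.2, 7.0]
opening: 0.0002
t: 13.3
tool_pos: [0.4862, -0.0975, 0.0709]
orientation: [2.178, 2.263, -0.0]
force: [-3.5, -0.8, 8.0]
opening: 0.0004
```

```bash
python3 -m inch '[[[0,0,0.06,0,0,0,1],[0,0,0,0,0,0,1],[0,0,0,0,0,0,1]]]'
python3 -m inch '[[[0,0,0.04,0,0,0,1],[0,0,0,0,0,0,1],[0,0,0,0,0,0,1]]]'
```

```text
t: 13.6
tool_pos: [0.4862, -0.0975, 0.0707]
orientation: [2.178, 2.263, -0.0]
force: [-5.7, 0.6, 11.9]
opening: 0.0008
t: 13.9
tool_pos: [0.4863, -0.0975, 0.0707]
orientation: [2.178, 2.263, -0.0]
force: [-7.4, 1.7, 15.7]
opening: 0.0006
```

The key is on its hard stop. Release slowly, then touch it lightly at 78 mm to check that it sprang up.

```bash
python3 -m inch '[[[0,0,-0.3,0,0,0,1],[0,0,-0.5,0,0,0,1],[0,0,-0.5,0,0,0,1],[0,0,0,0,0,0,1],[0,0,0,0,0,0,1]]]'
python3 -m inch '[[[0,0,0.4,0,0,0,1],[0,0,0,0,0,0,1],[0,0,0.1,0,0,0,1],[0,0,0,0,0,0,1],[0,0,0,0,0,0,1]]]'
python3 -m inch '[[[0,0,0.1,0,0,0,1],[0,0,0,0,0,0,1],[0,0,0,0,0,0,1]]]'
```

```text
t: 14.4
tool_pos: [0.4859, -0.0971, 0.0819]
orientation: [-2.178, -2.264, -0.0]
force: [-0.4, -0.4, -0.6]
opening: 0.0006
t: 14.9
tool_pos: [0.4859, -0.0971, 0.0771]
orientation: [2.178, 2.264, 0.0]
force: [-1.6, 1.0, 3.3]
opening: 0.0005
t: 15.2
tool_pos: [0.486, -0.0971, 0.0761]
orientation: [2.178, 2.264, 0.0]
force: [-1.0, 0.3, 4.6]
opening: 0.0007
```

Key 3 is up and springy at 78 mm. Retreat straight up, then towards the start side.

```bash
python3 -m inch '[[[0,0,-1,0,0,0,1],[0,0,-4,0,0,0,1],[0,0,-5,0,0,0,1],[0,0,-5,0,0,0,1],[4.5,0,0,0,0,0,1]]]'
python3 -m inch '[[[4.6,-1,0,0,0,0,1],[4.6,-1,0,0,0,0,1],[4.6,-1,0,0,0,0,1],[4.6,-1,0,0,0,0,1],[4.6,-1,0,0,0,0,1]]]'
python3 -m inch '[[[4.6,-1,0,0,0,0,1],[4.6,-1,0,0,0,0,1],[0,0,0,0,0,0,1],[0,0,0,0,0,0,1],[0,0,0,0,0,0,1]]]'
python3 - <<'E'
from plant import robot
import cv2
a=cv2.resize(robot.read_camera("top")["image"][160:310,200:530],(660,300),interpolation=3)
b=cv2.resize(robot.read_camera("scene")["image"][80:290,180:400],(314,300),interpolation=3)
cv2.imwrite("pics/p5.png",cv2.vconcat([a,cv2.copyMakeBorder(b,0,0,0,346,0)]))
E
```

```text
t: 15.7
tool_pos: [0.488, -0.0561, 0.2348]
orientation: [2.176, 2.249, 0.008]
force: [1.0, 0.5, 0.4]
opening: 0.0004
t: 16.2
tool_pos: [0.4244, 0.1773, 0.2264]
orientation: [2.179, 2.263, 0.0]
force: [1.6, 0.2, -0.5]
opening: 0.0007
t: 16.7
tool_pos: [0.402, 0.2661, 0.226]
orientation: [2.179, 2.263, -0.001]
force: [0.3, -0.5, 1.3]
opening: 0.0007
```

View pics/p5.png

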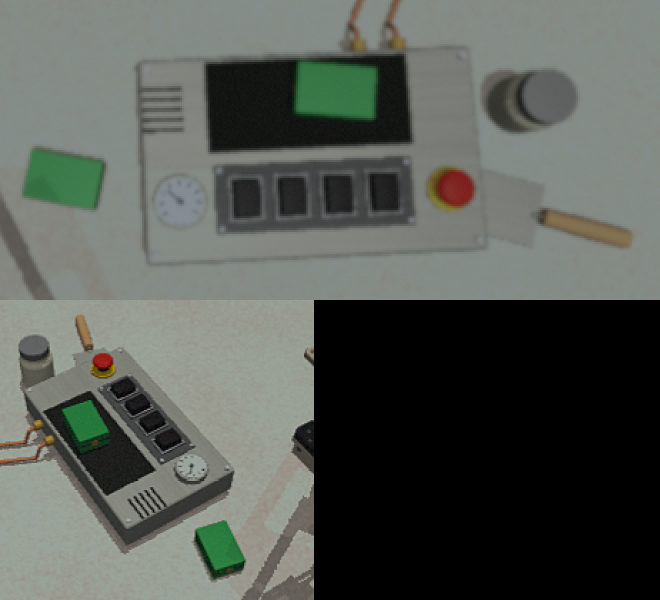

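The arm is clear and all four keys look alike. The blocks, jar and spatula are where they began.

```bash
python3 -c "
from plant import robot
print(robot.close_job())"
```

```text
the job is handed in; nothing more can be done
None
```

The latched key was the third from the gauge end. It now stands up level with the others, and the job is handed in at about 17 s of the 51 s allowed.

- **Taps:** I tapped all four keys in order with the closed fingertips. Keys 1, 2 and 4 met the fingers at about 78 mm and sank 2 mm at about 4 N. Key 3 met them only at about 74 mm and did not give at about 5 N.
- **Press:** I pressed key 3 down to its hard stop at about 70.7 mm; the force rose to about 16 N. Then I let it go.
- **Last checks:** A light re-tap found key 3 up and springy: about 3.3 N at 77.1 mm and 4.6 N at 76.1 mm. The final pictures show the mould blocks, jar and spatula where they were and the arm clear of the console; I compared them by eye, not by measurement.
- **Disagreements:** The two cameras placed the keys 3–6 mm apart, so I used the average. The tap on key 2 also showed an unexplained sideways force of about 3.7 N; the key still gave normally.

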